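# Clamp a gel tray in its casting stand

### The job

Set the clear gel tray flat into the casting stand, between the end wall and the cam-driven pad, and let go of it while the lever is still open. Then swing the cam lever round until it snaps past dead centre and keeps the tray clamped by itself. Do not press the tray hard onto its bed or strain the lever, above all not against its stop, and leave the yellow rack, the jar and the tip box alone.

Things in the scene. Friction and masses are not known exactly. Their poses are not given: they have to be found in the camera images.
- tray: Loose clear acrylic gel tray, 140 g or so: U-shaped trough with a flat floor, two upright long side walls and open ends. 60 mm wide outside (along its x), 100 mm long (its y), 28 mm high; floor and walls 4 mm thick. Origin: centre of the underside. Either end may face the end wall. Grip it across its 60 mm width at mid length.
- bed: White raised bed of the casting stand (fixed to the bench) for the tray: 50 mm (x) by 84 mm (y), top 20 mm above the bench; origin at the centre of its underside, 12 mm above the bench. The seated tray lies parallel to it, tray origin 8 mm above this origin. The tray's sides stay free for fingers between the corner guides. Limit: tray pressed on bed below 25 N.
- guide (a point): Top centre of one of the stand's four white corner guides (8 mm thick, 16 mm long, top 32 mm above the bench), centred at bed x = +-37, y = +-38 mm; this one at +x, +y. Their inner faces, at x = +-33 mm, leave the tray 3 mm play each side.
- end_wall (a point): Middle of the upright rubber gasket face of the stand's fixed end wall (top 62 mm above the bench), 52.5 mm from the bed's centre along +y of the bed. The open pad faces it at 52.5 mm along -y, so the 100 mm tray has 5 mm play lengthwise.
- pad: Upright rubber-faced pressure pad, 62 mm wide and 34 mm high. As the lever closes, the cam first takes up some slack and then drives the pad 7 to 8 mm along the bed's +y: it slides the tray home against the end wall, then squeezes a 5.5 N/mm spring behind the pad by about 2.6 mm (about 14 N on the tray when clamped). Origin: centre of its face towards the tray.
- handle: Steel cam lever on the cam housing; origin on its pivot axis, 50 mm above the bench, x axis along the arm to the knob. Closes clockwise from above. It starts 0 to 0.4 rad from open, and its arm is set on its splines at another angle each time: dead centre comes with the arm 1.6 to 2.1 rad clockwise of the bed's +x (not reported: feel for it); a hard stop 0.3 rad further.
- pivot (a point): On the lever's vertical pivot axis, 62 mm above the bench, over the cam housing (54 x 46 mm), 115 mm from the bed's centre along its -y. Feel: slack at first, then the push at the knob rises to about 8 N and, over the last 0.5 rad, fades to nothing at dead centre; let go before it, the lever springs back open; past it, it snaps by itself onto the stop and stays. Limit: robot on lever below 20 N.
- knob (a point): Centre of the top of the upright black round grip at the lever's free end: 16 mm in diameter, 90 mm from the pivot axis; its top is 90 mm above the bench and it stands 28 mm clear of the lever arm, whose top is 60 mm above the bench. Best pushed sideways with the closed fingers.
- tube_rack: Loose yellow tube rack, 56 x 100 x 30 mm; origin under its centre. Leave it alone.
- jar: Loose white lidded jar, 72 mm in diameter, 130 mm high; origin under its centre. Leave it alone.
- tip_box: Loose blue pipette-tip box with a clear lid, 87 x 122 x 62 mm; origin under its centre. Leave it alone.
Not all that is in view belongs to the job. Leave any purple or turquoise look-alike of the tray alone.

How it is judged (in metres and radians):
On the way, in this order (a step that is already met when the one before it is completed fails the run):
1. the tray rests flat on the bed between end wall and pad, let go, with the lever still open (x of tray in the frame of bed between -0.005 and 0.005 m and y of tray in the frame of bed between -0.006 and 0.006 m and z of tray in the frame of bed below 0.0105 m and angle between tray's own z axis and vertical below 0.03 rad and contact force between the fingers and tray below 0.2 N and contact force between tray and pad below 2 N and contact force between the fingers and handle below 0.2 N), for 0.2 s.
2. the pad clamps the tray with the lever past centre, staying by itself (x of tray in the frame of bed between -0.005 and 0.005 m and y of tray in the frame of bed between -0.006 and 0.006 m and z of tray in the frame of bed below 0.0105 m and angle between tray's own z axis and vertical below 0.03 rad and contact force between tray and pad above 10 N and contact force between the fingers and handle below 0.2 N and angular speed of handle below 0.05 rad/s), for 0.3 s.
At the end, for the whole second after the job is handed in: The tray lies flat (within 0.03 rad) on the bed, within 5 mm crosswise and 6 mm lengthwise of the bed's centre, at rest; the lever stays over by itself, untouched and at rest, and the pad presses on the tray with more than 10 N (all of step 2 and contact force between the fingers and tray below 0.2 N and linear speed of tray below 0.01 m/s).
It fails at once if the tray was pressed onto its bed with 25 N or more (contact force between tray and bed above 25 N).
It fails at once if the robot pushed the lever with 20 N or more (contact force between any of the fingers, the arm and handle above 20 N).
It fails at once if the yellow rack was displaced by over 15 mm (distance of tube_rack from where it was at the start of the episode above 0.015 m).
It fails at once if the jar was displaced by over 15 mm (distance of jar from where it was at the start of the episode above 0.015 m).
It fails at once if the tip box was displaced by over 15 mm (distance of tip_box from where it was at the start of the episode above 0.015 m).
It also fails if it takes over 72 s, if anything falls off the work surface, if the arm or the gripper's body presses on something with over 40 N, if the wrist force passes 120 N, or if a joint passes its speed limit or range.

### The arm

A 6-joint arm with a two-finger parallel gripper is mounted at the origin on the work surface. World frame = base frame: x ahead of the robot, y to its left, z up, the work surface at z = 0. Lengths are in mm, angles in rad, forces in N, time in s.
With the tool pointing down it reaches from about 300 to 775 mm from the base axis. Payload 14.6 kg.
Tool frame: the origin (TCP) lies at the very end of the fingers, on their centre line; the grasp point (between the pads) lies 19 mm behind it; z points along the fingers, y is the line along which they close (so a half turn about z gives the same grasp; the last joint's range is limited). The gripper opens to 94 mm and grips with 3 to 60 N. Pads are 16 mm wide; open, the fingers measure 119 mm over their backs; the gripper's body (75 mm by 177 mm) begins 78 mm behind the grasp point.
Start: joints at [-1.279, 0.3, 1.521, -0, 1.321, -0.067], TCP at [193.126, -514.968, 205.446] pointing down, gripper open.
Joint ranges: [-3.03, 3.03], [-0.79, 2.21], [0.23, 2.52], [-1.04, 4.18], [0, 3.07], [-2.55, 2.55]. Speed limits (rad/s): [2.22, 2.22, 2.57, 3.14, 3.14, 3.14].

### API

Orientations are given as [roll, pitch, yaw] about the fixed x, y, z axes, in that order (R = Rz(yaw) Ry(pitch) Rx(roll)).
In Python, from cell import manip, camera, get_calibration gives the robot as it stands. The module is installed in compiled form; this text tells all that it offers.
- The arm moves only by the tool jog_arm, never from a script. Its argument "plan" is one flat list of numbers, 6 for each row, row after row: the shift along the world's x, y, z in m, then the turn, a rotation vector about the world's x, y, z in degrees. A call has 1 to 20 rows; each row is the pose to reach, as a shift and turn from the pose commanded when the call began; what a row does not reach only later rows make up. A row lasts 1/10 s, in which the tool goes at most 50 mm and 8.59 degrees, less where a joint would pass 70% of its speed; a pose out of reach is approached as far as the arm can. A call with a gripper value outside its range is refused whole. "claw" is the finger opening in m, from 0 to 0.094, set as the call begins (left out, the last holds). The fingers move at their own pace and stop on an object; "force" is the grip in N (left out, the last holds). Time passes only in rows, so rows that repeat a pose let the fingers close. It gives the time, the measured TCP pose, the force, the opening and the grip force at its end, in the units of the state.
- manip.read_state(): the state, without advancing time (a new reading comes with each control period).
- camera(name): name is "scene" or "top" or "wrist"; returns (picture, depth): 420x560x3 uint8, red, green, blue; 420x560 float32, mm along the optical axis (not along the pixel's ray), 0 where there is no reading.
- get_calibration(name): a dict with "fx", "fy", "cx", "cy" (pixels), "origin" and "attitude" of the camera in the world. Camera axes: x right, y down, z forward; pixel columns grow to the right and rows downward; lengths in mm; the calibration is good to about 2 mm. A picture is of the moment at which its call begins: read the wrist's pose just before it. get_calibration takes no time and is no camera call; for the wrist camera it gives the pose at the moment of the call.
- manip.sign_off(): hands the job in; it is judged then, once.
The state is a dict: "clock": time; "joints": joint angles; "qd": joint speeds; "effort": joint torques, N m; "eef_pos": TCP position; "eef_rot": TCP orientation; "wrist_force": force on the tool from outside, world axes, zero at the start; "moment": the same for the moment, N m; "finger_gap": finger opening in mm; "finger_force": force on a finger pad.
Only numpy, scipy, OpenCV 4.12 (cv2) and the standard library are available. Lean on these libraries where they do the work, as an engineer would, in place of code of your own. Each camera call takes 0.05 s, during which the arm holds its last target. There are 200 camera calls.

## Working session

There is one attempt and no reset: what is moved stays moved. The work goes in short steps, Python scripts to look and compute and a tool call to move; the robot and the scene stay as the last step left them, time stands still between calls to the robot, and variables do not carry over. Pictures are saved under pics/ and viewed, at most 10 in all, crops included, and the job is handed in when it is done.

Besides the shell and the picture viewer there is one more tool, called after "Call:" as a command line: name --argument value ..., lists and objects as JSON in quotes. jog_arm: Moves the arm, as the interface text tells. Its arguments: {"type":"object","properties":{"plan":{"type":"array"},"claw":{"type":"number"},"force":{"type":"number"}},"required":["plan"]}

```bash
mkdir -p pics; cat > h.py <<'E'
import numpy as np, cv2
from cell import manip, camera, get_calibration
from scipy.spatial.transform import Rotation as R
def rot(a):
    a=np.array(a,float)
    if a.shape==(3,3): return a
    if a.size==3: return R.from_euler('xyz',a).as_matrix()
    return R.from_quat(a).as_matrix()
def shot(name,fn):
    c=get_calibration(name); im,d=camera(name)
    cv2.imwrite(f'pics/{fn}.png',im[:,:,::-1]); np.savez(f'pics/{fn}.npz',im=im,d=d,**{k:np.array(v) for k,v in c.items()})
    return im,d,c
def load(fn): z=np.load(f'pics/{fn}.npz'); return z['im'],z['d'],z
def ray(c,u,v):
    M=rot(c['attitude']); return np.array(c['origin'],float), M@np.array([(u-c['cx'])/c['fx'],(v-c['cy'])/c['fy'],1])
def onz(c,u,v,z):
    o,r=ray(c,u,v); return o+r*(z-o[2])/r[2]
def pt(c,d,u,v):
    o,r=ray(c,u,v); return o+r*d[int(v),int(u)]
def tri(c1,p1,c2,p2):
    o1,r1=ray(c1,*p1);o2,r2=ray(c2,*p2)
    A=np.stack([r1,-r2],1);s=np.linalg.lstsq(A,o2-o1,rcond=None)[0]
    a,b=o1+r1*s[0],o2+r2*s[1]; return (a+b)/2,np.linalg.norm(a-b)
E
python3 - <<'E'
from h import *
print(manip.read_state())
for n in('scene','top','wrist'):
    im,d,c=shot(n,n+'0'); print(n,c)
E
```

```text
{'clock': 0.0, 'joints': array([-1.27859018e+00,  3.00488718e-01,  1.52159563e+00, -4.78993585e-05,
        1.32070395e+00, -6.65919081e-02]), 'qd': array([ 5.95366848e-04, -1.30254738e-05,  6.24006466e-04, -1.01877494e-03,
       -1.65504155e-03,  2.43793602e-03]), 'effort': array([ 7.62065229e-04, -5.31806159e+01, -3.52738130e+01,  7.08697387e-02,
        2.44099548e-02, -1.08767833e-04]), 'eef_pos': array([ 193.04324957, -514.71909346,  204.87051353]), 'eef_rot': array([-3.14039656e+00, -3.32698287e-05,  3.58809915e-01]), 'wrist_force': array([ 0.22674521, -0.41116767,  0.40484388]), 'moment': array([-0.03626257,  0.00458077, -0.0136847 ]), 'finger_force': 0.0, 'finger_gap': 93.8854295069694}
scene {'fx': 409.54772532087, 'fy': 409.54772532087, 'cx': 278.8206579977294, 'cy': 210.08105400917725, 'origin': array([988.46598535, 656.8727007 , 916.69392941]), 'attitude': array([-2.39814036,  0.00498065,  2.59352461])}
top {'fx': 441.0028958435573, 'fy': 441.0028958435573, 'cx': 277.2107692602875, 'cy': 208.32508129896704, 'origin': array([ 372.13269699,   -8.22531593, 1366.10844858]), 'attitude': array([-2.98627457e+00, -2.09548925e-03, -1.54229754e+00])}
wrist {'fx': 318.328082631383, 'fy': 318.328082631383, 'cx': 279.2049066119059, 'cy': 209.07416814469988, 'origin': array([ 260.071751  , -488.26909368,  383.80084425]), 'attitude': array([ 2.88996782e+00,  7.53579943e-04, -1.21261027e+00])}
```

View pics/top0.png

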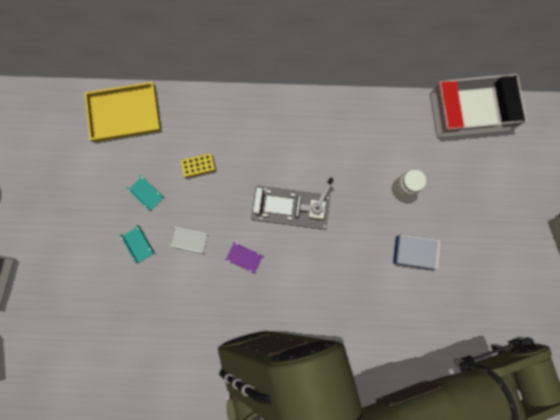

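View pics/scene0.png

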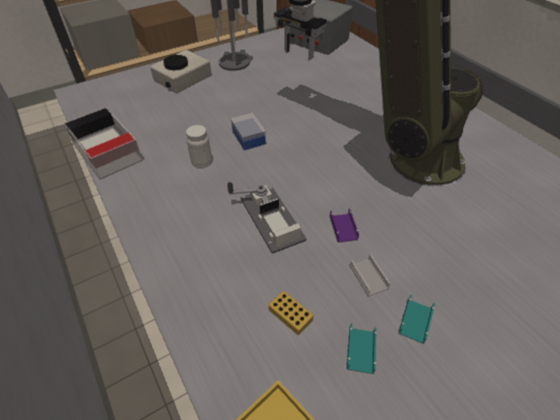

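The top view shows the stand at about (290,207), with its end wall at left (259,200), the pad at (298,205), the pivot at (317,208) and the knob at (331,181). Things that could be taken for the tray:
- clear/grey at top (189,240) / scene (370,275)
- turquoise at (146,193) and (137,244)
- purple at (244,258)

I choose the clear one at (189,240) and check it in a close crop.

```bash
python3 - <<'E'
from h import *
im,d,c=load('top0'); ims,ds,cs=load('scene0')
a=cv2.resize(im[150:280,120:350],None,fx=3.4,fy=3.4,interpolation=cv2.INTER_CUBIC)
cv2.imwrite('pics/croptop.png',a[:,:,::-1])
for n,(u,v),z in [('tray',(189,240),0),('end',(259,200),62),('pad',(298,205),45),('piv',(317,208),62),('knob',(331,181),90),('jar',(413,181),130),('tip',(417,252),62),('rack',(198,165),30),('bed',(279,205),20)]:
    print(n,onz(c,u,v,z).round(),pt(c,d,u,v).round())
print(tri(c,(189,240),cs,(370,275)),tri(c,(331,180),cs,(230,185)))
E
```

```text
tray [479. 265.   0.] [478. 264.   8.]
end [600.  50.  62.] [600.  50.  65.]
pad [591. -68.  45.] [589. -67.  57.]
piv [ 581. -124.   62.] [ 580. -124.   66.]
knob [ 658. -162.   90.] [ 658. -162.   93.]
jar [ 656. -392.  130.] [ 657. -393.  127.]
tip [ 458. -421.   62.] [ 458. -420.   64.]
rack [711. 245.  30.] [710. 245.  32.]
bed [593. -10.  20.] [593. -10.  23.]
(array([476.69161455, 264.72493398,  10.55574381]), np.float64(3.7943483073007935)) (array([ 662.46825545, -162.36218013,   81.40590814]), np.float64(1.9489066606423555))
```

View pics/croptop.png

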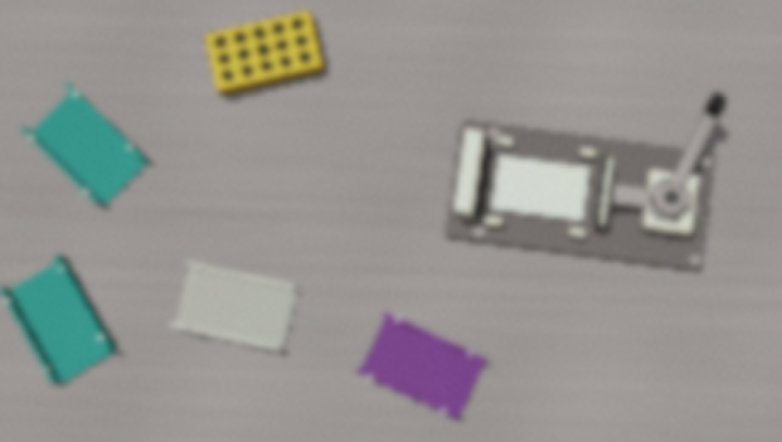

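The crop confirms it: the clear tray is at crop (235,307), with its long axis across the picture, and the others are turquoise or purple. I'll look at the stand with the wrist camera on the way.

Call:
jog_arm --plan '[0.367, 0.475, 0.095, 0, 0, 63, 0.367, 0.475, 0.095, 0, 0, 63, 0.367, 0.475, 0.095, 0, 0, 63, 0.367, 0.475, 0.095, 0, 0, 63, 0.367, 0.475, 0.095, 0, 0, 63, 0.367, 0.475, 0.095, 0, 0, 63, 0.367, 0.475, 0.095, 0, 0, 63, 0.367, 0.475, 0.095, 0, 0, 63, 0.367, 0.475, 0.095, 0, 0, 63, 0.367, 0.475, 0.095, 0, 0, 63, 0.367, 0.475, 0.095, 0, 0, 63, 0.367, 0.475, 0.095, 0, 0, 63, 0.367, 0.475, 0.095, 0, 0, 63, 0.367, 0.475, 0.095, 0, 0, 63, 0.367, 0.475, 0.095, 0, 0, 63, 0.367, 0.475, 0.095, 0, 0, 63, 0.367, 0.475, 0.095, 0, 0, 63, 0.367, 0.475, 0.095, 0, 0, 63]'

```text
clock: 1.95
eef_pos: [559.8, -40.7, 300.6]
eef_rot: [3.141, 0.0, 1.457]
wrist_force: [-0.3, -0.3, 0.3]
finger_gap: 94.0
finger_force: 0.0
```

```bash
python3 - <<'E'
from h import *
im,d,c=shot('wrist','w1'); s=manip.read_state(); print(s['clock'],s['eef_pos'],s['eef_rot'],s['joints'],c['origin'],c['attitude'])
E
```

```text
2.0 [559.90485058 -40.53941282 300.57481302] [3.14139517e+00 2.33099379e-05 1.45748122e+00] [-1.37512891e-01  2.73486100e-01  1.33655240e+00 -1.85393340e-05
  1.53135616e+00 -2.41970552e-02] [567.60804513  32.13199982 479.44817344] [ 2.89009616e+00  4.10817289e-04 -1.14180082e-01]
```

View pics/w1.png

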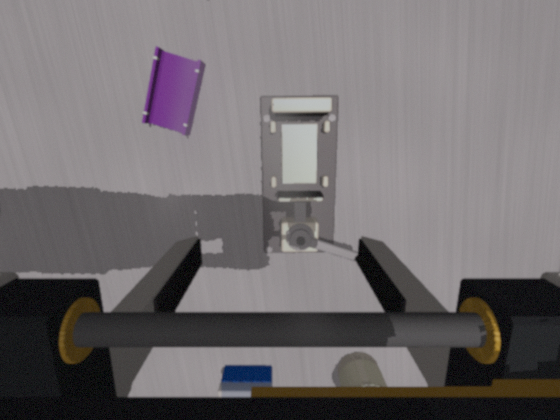

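The wrist view shows the bed at (299,153), the guides at (272,127), (326,127), (274,182) and (325,182), the end wall at (301,104), the pad at (300,196) and the pivot at (300,238). The knob is hidden behind a finger. Next I measure the stand by masks.

```bash
python3 - <<'E'
from h import *
im,d,c=load('w1')
g=im.min(2).astype(np.uint8)
roi=np.zeros_like(g); roi[90:260,258:342]=1
m=((g>150)&(roi>0)).astype(np.uint8)
n,l,st,ce=cv2.connectedComponentsWithStats(m)
for i in range(1,n):
    if st[i,4]<15: continue
    ys,xs=np.where(l==i); z=np.median(d[ys,xs]); P=pt(c,d,*ce[i]);
    r=cv2.minAreaRect(np.stack([xs,ys],1).astype(np.float32))
    cs=[onz(c,*q,20) for q in cv2.boxPoints(r)] if st[i,4]>1000 else []
    print(ce[i].round(1),st[i,4],np.round(P,1),r,np.round(cs,1).tolist(), onz(c,*ce[i],20).round(1), onz(c,*ce[i],32).round(1))
imt,dt,ct=load('top0')
gt=imt.min(2); m=(gt>150).astype(np.uint8)
n,l,st,ce=cv2.connectedComponentsWithStats(m)
for i in range(1,n):
    if st[i,4]>15 and 240<ce[i][0]<335 and 170<ce[i][1]<240:
        ys,xs=np.where(l==i);print('top',ce[i].round(1),st[i,4],pt(ct,dt,*ce[i]).round(1))
E
```

```text
[301.6 104. ] 767 [598.4  56.9  62. ] ((301.5, 104.0), (12.0, 59.0), 90.0) [] [601.5  59.4  20. ] [600.6  58.7  32. ]
[331.7 117.3] 26 [642.3  37.2  13.2] ((331.7500305175781, 117.25001525878906), (4.242640495300293, 4.949747085571289), 45.0) [] [641.2  37.1  20. ] [639.3  37.   32. ]
[266.2 118.1] 21 [550.6  46.6  13.1] ((266.0, 118.0), (4.0, 4.0), 90.0) [] [550.9  46.4  20. ] [551.3  46.1  32. ]
[326.8 126.2] 41 [631.9  26.1  32.2] ((327.0, 126.0), (10.0, 4.0), 90.0) [] [633.6  26.   20. ] [631.9  26.1  32. ]
[272.5 126.5] 38 [558.5  34.2  31.3] ((272.5, 126.5), (9.0, 3.0), 90.0) [] [558.2  34.3  20. ] [558.5  34.2  32. ]
[299.1 152.8] 2052 [591.6  -6.2  18.9] ((299.5, 153.5), (59.0, 35.0), 90.0) [[571.8, 36.1, 20.0], [620.3, 30.6, 20.0], [613.2, -52.4, 20.0], [562.5, -46.6, 20.0]] [591.5  -6.1  20. ] [590.9  -5.1  32. ]
[273.3 181.7] 32 [550.6 -41.2  32.5] ((273.5, 181.5), (9.0, 3.0), 90.0) [] [550.2 -43.2  20. ] [550.6 -41.3  32. ]
[325.4 181. ] 34 [624.1 -48.6  32.2] ((325.5, 181.0), (8.0, 3.0), 90.0) [] [625.7 -50.8  20. ] [624.2 -48.7  32. ]
[284.5 199.5] 20 [563.7 -63.3  56.1
[... 165 characters left out ...]
.4  20. ] [612.2 -73.5  32. ]
[284.5 228. ] 46 [ 559.1 -106.8   46.9] ((284.5, 228.0), (10.0, 5.0), 90.0) [] [ 558.6 -115.5   20. ] [ 558.8 -111.6   32. ]
[316.1 230.3] 31 [ 603.7 -115.8   45.7] ((316.0, 230.0), (12.0, 2.0), 90.0) [] [ 605.8 -124.5   20. ] [ 604.8 -120.5   32. ]
[286.5 246.4] 81 [ 558.8 -135.2   46. ] ((288.5, 245.0), (13.0, 10.0), 0.0) [] [ 558.3 -145.2   20. ] [ 558.5 -140.6   32. ]
[310.5 249.2] 29 [ 592.9 -142.9   47.4] ((310.5, 249.0), (2.0, 11.0), 90.0) [] [ 594.6 -154.    20. ] [ 593.9 -149.1   32. ]
top [315.9 206. ] 199 [ 586.6 -120.8   62.8]
top [257.1 199.5] 140 [601.3  55.9  62.1]
top [278.5 204.8] 444 [593.3  -8.7  24.9]
top [250.  233.2] 112 [505.4  77.3  -1.9]
```

Call:
jog_arm --plan '[-0.082, 0.285, -0.1, 0, 0, -5, -0.082, 0.285, -0.1, 0, 0, -5, -0.082, 0.285, -0.1, 0, 0, -5, -0.082, 0.285, -0.1, 0, 0, -5, -0.082, 0.285, -0.1, 0, 0, -5, -0.082, 0.285, -0.1, 0, 0, -5, -0.082, 0.285, -0.1, 0, 0, -5, -0.082, 0.285, -0.1, 0, 0, -5, -0.082, 0.285, -0.1, 0, 0, -5, -0.082, 0.285, -0.1, 0, 0, -5]'

```text
clock: 3.0
eef_pos: [478.9, 243.8, 201.1]
eef_rot: [3.141, -0.0, 1.369]
wrist_force: [0.4, 0.8, 0.1]
finger_gap: 93.7
finger_force: 0.0
```

```bash
python3 - <<'E'
from h import *
im,d,c=shot('wrist','w2'); s=manip.read_state(); print(s['clock'],s['eef_pos'],s['eef_rot'])
E
```

```text
3.05 [478.86514575 243.82426228 201.07608779] [ 3.14070530e+00 -5.22328361e-04  1.36923367e+00]
```

View pics/w2.png

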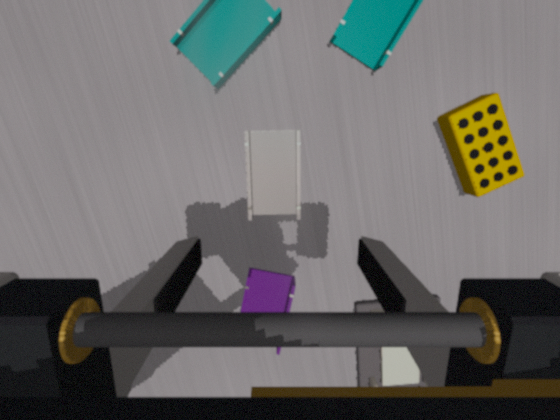

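The tray is clear between the fingers: its walls lie at columns 247 and 300, and its ends at rows 130 and 218. I measure it from depth and by triangulation with the earlier views.

```bash
python3 - <<'E'
from h import *
im,d,c=load('w2')
V,U=np.mgrid[110:235,225:325]
M=rot(c['attitude']); r=np.stack([(U-c['cx'])/c['fx'],(V-c['cy'])/c['fy'],np.ones(U.shape)],-1)
P=c['origin']+(r@M.T)*d[110:235,225:325][...,None]
z=P[...,2]; print('z pct',np.percentile(z,[1,5,50,80,90,95,97,99]).round(1))
for name,m in (('wall',(z>15)),('any',z>2.5)):
    m=m.astype(np.uint8)
    n,l,st,ce=cv2.connectedComponentsWithStats(m)
    for i in range(1,n):
        if st[i,4]<30: continue
        q=P[l==i]; rr=cv2.minAreaRect(q[:,:2].astype(np.float32)); print(name,st[i],np.median(q[:,2]).round(1),rr)
# brightness outline of floor
g=im[110:235,225:325].min(2); m=(g>np.percentile(g,60)).astype(np.uint8)
# wall corner rays
sub=cv2.resize(im[115:235,225:325],None,fx=5,fy=5,interpolation=cv2.INTER_CUBIC); cv2.imwrite('pics/cw2.png',sub[:,:,::-1])
for p in ((246,131),(300,130),(301,218),(249,219)): print(p,onz(c,*p,28).round(1),onz(c,*p,0).round(1))
E
```

```text
z pct [-1.9 -1.3  0.5  3.9  4.8 27.1 27.8 28.7]
wall [ 20  21   8  90 421] 27.5 ((451.8703918457031, 276.00799560546875), (108.5904769897461, 34.04220962524414), 61.440040588378906)
wall [ 71  20   6  90 407] 27.7 ((503.39666748046875, 263.0326232910156), (104.99279022216797, 21.532211303710938), 89.83951568603516)
any [  20   20   57   91 4453] 4.1 ((475.9127197265625, 266.2539367675781), (103.13847351074219, 59.999454498291016), 79.3749008178711)
(246, 131) [457.2 319.1  28. ] [454.4 319.3   0. ]
(300, 130) [514.2 308.4  28. ] [515.9 307.9   0. ]
(301, 218) [497.2 211.7  28. ] [497.6 203.4   0. ]
(249, 219) [438.4 222.5  28. ] [434.  215.1   0. ]
```

View pics/cw2.png

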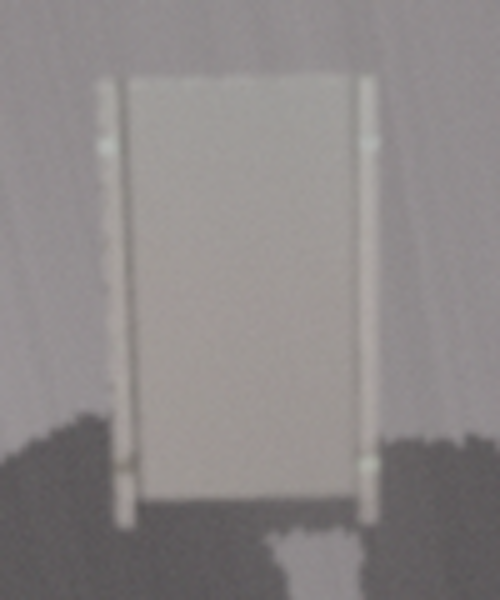

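Call:
jog_arm --plan '[-0.003, 0.0213, -0.03, 0, 0, 1, -0.003, 0.0213, -0.07, 0, 0, 1, -0.003, 0.0213, -0.11, 0, 0, 1, -0.003, 0.0213, -0.14, 0, 0, 1, -0.003, 0.0213, -0.165, 0, 0, 1, -0.003, 0.0213, -0.18, 0, 0, 1, -0.003, 0.0213, -0.19, 0, 0, 1, -0.003, 0.0213, -0.195, 0, 0, 1, -0.003, 0.0213, -0.195, 0, 0, 1]' --claw 0.094

```text
clock: 3.95
eef_pos: [475.4, 266.3, 5.7]
eef_rot: [3.141, -0.0, 1.388]
wrist_force: [0.1, 0.3, 0.3]
finger_gap: 94.0
finger_force: 0.0
```

Call:
jog_arm --plan '[0, 0, 0, 0, 0, 0, 0, 0, 0, 0, 0, 0, 0, 0, 0, 0, 0, 0, 0, 0, 0, 0, 0, 0, 0, 0, 0, 0, 0, 0, 0, 0, 0, 0, 0, 0, 0, 0, 0, 0, 0, 0]' --claw 0.05 --force 12

```text
clock: 4.65
eef_pos: [475.3, 266.4, 5.7]
eef_rot: [3.141, -0.0, 1.389]
wrist_force: [-0.2, 0.2, 3.8]
finger_gap: 59.9
finger_force: 12.0
```

Call:
jog_arm --plan '[0, 0, 0.03, 0, 0, 0, 0, 0, 0.07, 0, 0, 0, 0, 0, 0.11, 0, 0, 0, 0.03, -0.05, 0.13, 0, 0, 1, 0.05, -0.1, 0.14, 0, 0, 2, 0.07, -0.15, 0.14, 0, 0, 3, 0.09, -0.2, 0.14, 0, 0, 4, 0.11, -0.25, 0.13, 0, 0, 4.5, 0.116, -0.272, 0.12, 0, 0, 4.5, 0.116, -0.272, 0.11, 0, 0, 4.5, 0.116, -0.272, 0.11, 0, 0, 4.5, 0.116, -0.272, 0.11, 0, 0, 4.5]'

```text
clock: 5.85
eef_pos: [590.8, -4.8, 115.4]
eef_rot: [-3.141, -0.0, 1.468]
wrist_force: [0.1, 0.7, -2.1]
finger_gap: 59.7
finger_force: 12.0
```

```bash
python3 - <<'E'
from h import *
im,d,c=shot('wrist','w3'); s=manip.read_state(); print(s['clock'],s['eef_pos'],s['eef_rot'],s['wrist_force'],s['finger_gap'])
im,d,c=shot('top','t3')
im,d,c=shot('scene','s3')
E
```

```text
5.9 [590.98965791  -4.50430182 115.84382996] [ 3.14150775e+00 -1.72842804e-04  1.46833622e+00] [ 0.21368845  0.28877338 -2.10193275] 59.90563687401691
```

View pics/w3.png

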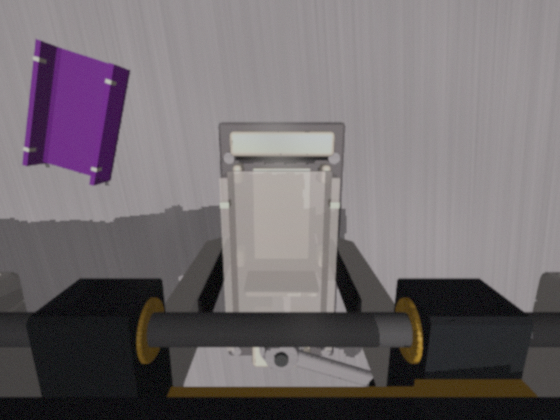

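The tray is held. Its wall ends show at (226,178) and (336,178), and the bed's far edge is visible through it at row 168, columns 253 to 311. I measure both in this same view.

```bash
python3 - <<'E'
from h import *
im,d,c=load('w3')
V,U=np.mgrid[150:330,210:350]
M=rot(c['attitude']); r=np.stack([(U-c['cx'])/c['fx'],(V-c['cy'])/c['fy'],np.ones(U.shape)],-1)
P=c['origin']+(r@M.T)*d[150:330,210:350][...,None]; z=P[...,2]
print(np.percentile(z,[5,25,50,75,90,95]).round(1))
a=-0.104; ex=np.array([np.cos(a),np.sin(a)]); ey=np.array([-np.sin(a),np.cos(a)]); C=np.array([591.2,-7.])
L=np.stack([(P[...,:2]-C)@ex,(P[...,:2]-C)@ey],-1)
for lo,hi in ((128,145),(105,120)):
    m=(z>lo)&(z<hi)&(V<240)
    q=L[m]; print(lo,m.sum(),np.median(z[m]).round(1),'x',np.percentile(q[:,0],[1,50,99]).round(1),'y',np.percentile(q[:,1],[90,98,99.5]).round(1))
m=(z>128)&(z<145)
for s in(-1,1):
    q=L[m&(L[...,0]*s>20)]; f=np.polyfit(q[:,1],q[:,0],1); print(s,len(q),f.round(4),'x',np.percentile(q[:,0],[2,50,98]).round(1),'y',np.percentile(q[:,1],[2,50,98,99.5]).round(1))
# sharp outlines: rows/cols
g=cv2.cvtColor(im,cv2.COLOR_RGB2GRAY).astype(int)
print('col',[g[150:200:2,u].tolist() for u in(225,336)]); 
print('row',g[200,210:360:1].tolist())
for p in((253,168.5),(311,168.5)): 
    q=onz(c,*p,20)[:2]-C; print('bed',q@ex,q@ey)
for u,v in((231,132),(334,132),(334,155),(231,155)): 
    q=onz(c,u,v,62)[:2]-C; print('endwall',q@ex,q@ey)
E
```

```text
[ -0.  112.6 113.6 133.7 170.5 228.1]
128 1387 137.1 x [-31.1  24.5  28.8] y [48.7 51.  51.1]
105 6383 113.4 x [-27.2  -1.4  24.9] y [47.9 50.8 51. ]
-1 1663 [ 3.7000e-03 -2.9325e+01] x [-36.6 -28.9 -26.9] y [-22.7  12.8  50.4  51. ]
1 1668 [-6.30000e-03  2.71634e+01] x [24.7 26.6 34.3] y [-22.6  12.8  50.3  51.1]
col [[115, 119, 143, 150, 156, 153, 132, 116, 112, 110, 112, 108, 101, 104, 147, 166, 164, 167, 167, 166, 164, 165, 166, 165, 164], [113, 126, 154, 155, 157, 160, 150, 122, 112, 115, 112, 112, 107, 104, 149, 166, 166, 168, 166, 166, 166, 165, 167, 164, 166]]
row [149, 150, 151, 149, 149, 150, 150, 151, 150, 155, 163, 164, 161, 160, 161, 161, 160, 148, 126, 101, 104, 114, 122, 126, 136, 149, 154, 157, 155, 156, 157, 157, 157, 156, 157, 155, 156, 155, 159, 157, 158, 157, 158, 162, 169, 170, 169, 171, 169, 169, 171, 168, 168, 168, 168, 170, 169, 168, 167, 170, 169, 168, 168, 170, 168, 168, 169, 170, 168, 169, 169, 169, 168, 170, 169, 168, 168, 169, 169, 169, 169, 169, 167, 167, 168, 169, 169, 168, 169, 169, 170, 169, 169, 173, 180, 183, 183, 183, 183, 175, 170, 165, 166, 164, 166, 165, 165, 165, 165, 167, 165, 166, 163, 157, 144, 131, 124, 118, 107, 100, 112, 143, 159, 162, 161, 162, 163, 159, 152, 123, 104, 122, 146, 151, 152, 150, 150, 149, 148, 151, 152, 151, 150, 151, 152, 151, 150, 149, 149, 150]
bed -23.985258487382186 40.99854900287523
bed 25.96342754478512 41.02053490893355
endwall -35.54945967306704 72.13037802066009
endwall 37.484997282074104 72.15043982777016
endwall 38.17933452174886 56.02032749999495
endwall -36.153149865875434 55.99223896254533
```

Call:
jog_arm --plan '[0.0017, -0.0022, -0.02, 0, 0, 0, 0.0017, -0.0022, -0.04, 0, 0, 0, 0.0017, -0.0022, -0.06, 0, 0, 0, 0.0017, -0.0022, -0.07, 0, 0, 0, 0.0017, -0.0022, -0.074, 0, 0, 0, 0.0017, -0.0022, -0.077, 0, 0, 0, 0.0017, -0.0022, -0.08, 0, 0, 0, 0.0017, -0.0022, -0.082, 0, 0, 0, 0.0017, -0.0022, -0.084, 0, 0, 0, 0.0017, -0.0022, -0.084, 0, 0, 0]'

```text
clock: 7.0
eef_pos: [592.8, -7.9, 31.4]
eef_rot: [-3.142, -0.0, 1.467]
wrist_force: [0.5, 0.6, -1.9]
finger_gap: 59.6
finger_force: 12.0
```

Call:
jog_arm --plan '[0, 0, -0.001, 0, 0, 0, 0, 0, -0.002, 0, 0, 0, 0, 0, -0.003, 0, 0, 0, 0, 0, -0.004, 0, 0, 0, 0, 0, -0.0045, 0, 0, 0, 0, 0, -0.005, 0, 0, 0, 0, 0, -0.005, 0, 0, 0]'

```text
clock: 7.7
eef_pos: [592.8, -7.9, 26.4]
eef_rot: [-3.142, 0.0, 1.467]
wrist_force: [-0.5, 0.2, -1.4]
finger_gap: 60.1
finger_force: 12.0
```

Call:
jog_arm --plan '[0, 0, -0.0004, 0, 0, 0, 0, 0, -0.0008, 0, 0, 0, 0, 0, -0.0008, 0, 0, 0]'

```text
clock: 8.0
eef_pos: [592.9, -7.9, 25.7]
eef_rot: [3.142, -0.0, 1.467]
wrist_force: [-0.2, 0.4, -0.1]
finger_gap: 59.6
finger_force: 12.0
```

Call:
jog_arm --plan '[0, 0, 0, 0, 0, 0, 0, 0, 0, 0, 0, 0, 0, 0, 0, 0, 0, 0, 0, 0, 0, 0, 0, 0, 0, 0, 0, 0, 0, 0]' --claw 0.078

```text
clock: 8.5
eef_pos: [592.8, -7.9, 25.7]
eef_rot: [3.142, 0.0, 1.467]
wrist_force: [0.2, -0.7, -0.5]
finger_gap: 78.2
finger_force: 0.0
```

Call:
jog_arm --plan '[0, 0, 0.01, 0, 0, 0, 0, 0, 0.03, 0, 0, 0, 0, 0, 0.07, 0, 0, 0, 0, 0, 0.11, 0, 0, 0, 0, -0.02, 0.15, 0, 0, 0, 0, -0.05, 0.18, 0, 0, 0, 0, -0.05, 0.18, 0, 0, 0, 0, -0.05, 0.18, 0, 0, 0]'

```text
clock: 9.3
eef_pos: [592.8, -58.1, 206.2]
eef_rot: [3.141, -0.0, 1.466]
wrist_force: [1.1, -0.2, -0.7]
finger_gap: 78.6
finger_force: 0.0
```

```bash
python3 - <<'E'
from h import *
im,d,c=shot('wrist','w4'); s=manip.read_state(); print(s['clock'],s['eef_pos'],s['eef_rot'],s['joints'])
it,dt,ct=shot('top','t4'); isc,_,_=shot('scene','s4')
V,U=np.mgrid[0:420,0:560]
M=rot(c['attitude']); r=np.stack([(U-c['cx'])/c['fx'],(V-c['cy'])/c['fy'],np.ones(U.shape)],-1)
P=c['origin']+(r@M.T)*d[...,None]; z=P[...,2]
a=-0.104; ex=np.array([np.cos(a),np.sin(a)]); ey=np.array([-np.sin(a),np.cos(a)]); C=np.array([591.2,-7.])
L=np.stack([(P[...,:2]-C)@ex,(P[...,:2]-C)@ey],-1)
X,Y=L[...,0],L[...,1]
for s in(-1,1):
    m=(z>40)&(z<54)&(abs(X*s-29)<5)&(abs(Y)<53)
    print('wall',s,m.sum(),'z',np.median(z[m]).round(1),'x',np.percentile(X[m],[1,50,99]).round(1),'y',np.percentile(Y[m],[1,99]).round(1), [np.median(z[m&(abs(Y-k)<6)]).round(1) for k in(-40,0,40)])
    for k in(-38,38):
        m=(z>29)&(z<36)&(abs(X-s*37)<7)&(abs(Y-k)<11); print(' guide',s,k,m.sum(),np.median(X[m]).round(1),np.median(Y[m]).round(1))
m=(z>21)&(z<28)&(abs(X)<24)&(abs(Y)<48); print('floor',m.sum(),np.median(z[m]))
B=np.vstack([im[60:340,140:480]]); B=cv2.resize(B,None,fx=1.2,fy=1.2)
T=cv2.resize(it[165:240,240:345],None,fx=3.5,fy=3.5,interpolation=cv2.INTER_CUBIC)
W=np.zeros((max(B.shape[0],T.shape[0]),B.shape[1]+T.shape[1],3),np.uint8); W[:B.shape[0],:B.shape[1]]=B; W[:T.shape[0],B.shape[1]:]=T
cv2.imwrite('pics/m4.png',W[:,:,::-1]); print(W.shape)
E
```

```text
9.35 [592.44633094 -57.50904718 205.08015218] [-3.14064733e+00 -2.04034649e-04  1.46685623e+00] [-1.58364228e-01  4.02125202e-01  1.38464168e+00  1.55899343e-04
  1.35578079e+00 -5.44575674e-02]
wall -1 453 z 47.6 x [-31.  -26.4 -24.4] y [-50.9  51.6] [np.float64(47.5), np.float64(47.5), np.float64(47.7)]
 guide -1 -38 82 -36.5 -38.2
 guide -1 38 98 -36.3 36.9
wall 1 426 z 47.6 x [26.6 29.1 31.6] y [-50.8  51.5] [np.float64(47.8), np.float64(47.6), np.float64(47.6)]
 guide 1 -38 87 37.5 -39.1
 guide 1 38 100 37.2 37.3
floor 3722 23.73000876165503
(336, 776, 3)
```

View pics/m4.png

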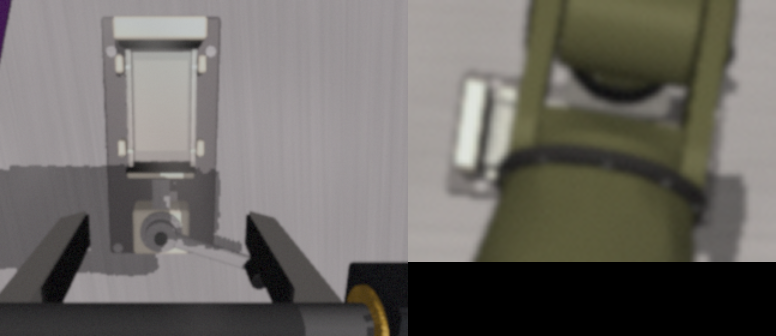

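The tray is seated flat: wall tops are at 47.6 mm, and it is within about 1 mm of the bed centre. The fingers are clear, and the knob shows near the right finger at crop (258,280). Now I locate the knob and pivot and work out the arc.

```bash
python3 - <<'E'
from h import *
for f in('w4','top0','w1','scene0'):
    im,d,c=load(f)
    V,U=np.mgrid[0:420,0:560]
    M=rot(c['attitude']); r=np.stack([(U-c['cx'])/c['fx'],(V-c['cy'])/c['fy'],np.ones(U.shape)],-1)
    P=c['origin']+(r@M.T)*d[...,None]; z=P[...,2]
    k=(z>84)&(z<96)&(abs(P[...,0]-655)<30)&(abs(P[...,1]+162)<35)
    if k.sum()>3: print(f,'knob',k.sum(),np.median(P[k],0).round(1),U[k].mean().round(1),V[k].mean().round(1), onz(c,U[k].mean(),V[k].mean(),90).round(1),'min/max',P[k].min(0).round(),P[k].max(0).round())
    k=(z>60)&(z<80)&(np.hypot(P[...,0]-580,P[...,1]+122)<20)
    if k.sum()>3: print(f,'piv',k.sum(),P[k].mean(0).round(1),z[k].max())
    k=(z>52)&(z<66)&(np.hypot(P[...,0]-580,P[...,1]+122)>25)&(np.hypot(P[...,0]-580,P[...,1]+122)<75)&(P[...,0]>590)&(P[...,1]<-120)
    if k.sum()>10:
        q=P[k][:,:2]-[579.7,-122.2]; print(f,'arm ang',np.median(np.arctan2(q[:,1],q[:,0])).round(3),k.sum())
p=np.array([579.7,-122.2])
for a in(-.45,-.49): print(a,p+90*np.array([np.cos(a),np.sin(a)]))
E
```

```text
w4 knob 131 [ 658.6 -159.1   89.4] 353.6 294.2 [ 658.4 -158.4   90. ] min/max [ 654. -168.   84.] [ 665. -151.   92.]
w4 piv 542 [ 580.4 -121.6   62.4] 67.28980436517912
w4 arm ang -0.402 551
top0 knob 23 [ 661.4 -161.7   90.6] 330.9 179.9 [ 661.7 -161.6   90. ] min/max [ 655. -168.   84.] [ 670. -155.   96.]
top0 piv 62 [ 581.2 -123.5   64.2] 69.17968959489781
top0 arm ang -0.461 71
w1 piv 333 [ 580.1 -121.9   62.4] 67.33390482558065
w1 arm ang -0.416 345
scene0 knob 21 [ 665.9 -158.    87.9] 229.0 184.6 [ 666.9 -156.1   90. ] min/max [ 658. -168.   85.] [ 673. -151.   92.]
scene0 piv 38 [ 584.7 -122.5   62.2] 66.86529647998054
scene0 arm ang -0.36 71
-0.45 [ 660.74023921 -161.34689807]
-0.49 [ 659.10995727 -164.55632994]
```

Call:
jog_arm --plan '[0.04, -0.038, 0, 0, 0, -8, 0.081, -0.076, 0, 0, 0, -16, 0.081, -0.076, 0, 0, 0, -18.7, 0.081, -0.076, -0.02, 0, 0, -18.7, 0.081, -0.076, -0.06, 0, 0, -18.7, 0.081, -0.076, -0.1, 0, 0, -18.7, 0.081, -0.076, -0.13, 0, 0, -18.7, 0.081, -0.076, -0.14, 0, 0, -18.7, 0.081, -0.076, -0.14, 0, 0, -18.7]' --claw 0 --force 10

```text
clock: 10.35
eef_pos: [673.2, -133.2, 64.1]
eef_rot: [-3.139, 0.001, 1.141]
wrist_force: [1.2, 0.1, 0.2]
finger_gap: 9.4
finger_force: 0.0
```

```bash
python3 - <<'E'
import numpy as np
p=np.array([580.2,-122]); th0=-0.43
f=lambda th,o=16: p+90*np.array([np.cos(th),np.sin(th)])+o*np.array([-np.sin(th),np.cos(th)])
s=np.array([673.8,-133.9])
for k in range(0,23):
    th=th0-0.08*k; q=f(th)
    print(k,round(th,2),'cwbed',round(-th-0.104,2),((q-s)/1000).round(4),round(np.degrees(th-th0),1))
E
```

```text
0 -0.43 cwbed 0.33 [-0.0051 -0.0111] 0.0
1 -0.51 cwbed 0.41 [-0.0072 -0.0181] -4.6
2 -0.59 cwbed 0.49 [-0.0099 -0.0249] -9.2
3 -0.67 cwbed 0.57 [-0.0131 -0.0314] -13.8
4 -0.75 cwbed 0.65 [-0.0168 -0.0377] -18.3
5 -0.83 cwbed 0.73 [-0.0211 -0.0437] -22.9
6 -0.91 cwbed 0.81 [-0.0257 -0.0493] -27.5
7 -0.99 cwbed 0.89 [-0.0308 -0.0546] -32.1
8 -1.07 cwbed 0.97 [-0.0364 -0.0594] -36.7
9 -1.15 cwbed 1.05 [-0.0422 -0.0637] -41.3
10 -1.23 cwbed 1.13 [-0.0484 -0.0676] -45.8
11 -1.31 cwbed 1.21 [-0.0549 -0.0709] -50.4
12 -1.39 cwbed 1.29 [-0.0617 -0.0738] -55.0
13 -1.47 cwbed 1.37 [-0.0686 -0.076 ] -59.6
14 -1.55 cwbed 1.45 [-0.0757 -0.0777] -64.2
15 -1.63 cwbed 1.53 [-0.083  -0.0789] -68.8
16 -1.71 cwbed 1.61 [-0.0902 -0.0794] -73.3
17 -1.79 cwbed 1.69 [-0.0976 -0.0794] -77.9
18 -1.87 cwbed 1.77 [-0.1048 -0.0788] -82.5
19 -1.95 cwbed 1.85 [-0.1121 -0.0776] -87.1
20 -2.03 cwbed 1.93 [-0.1191 -0.0759] -91.7
21 -2.11 cwbed 2.01 [-0.1261 -0.0735] -96.3
22 -2.19 cwbed 2.09 [-0.1328 -0.0707] -100.8
```

Call:
jog_arm --plan '[0, 0, 0.002, 0, 0, 0, 0, 0, 0.002, 0, 0, 0, 0, 0, 0.002, 0, 0, 0, -0.0025, -0.0055, 0.002, 0, 0, 0, -0.004, -0.0085, 0.002, 0, 0, 0, -0.005, -0.011, 0.002, 0, 0, 0, -0.006, -0.0145, 0.002, 0, 0, -2.3, -0.0072, -0.018, 0.002, 0, 0, -4.6, -0.0085, -0.0215, 0.002, 0, 0, -6.9, -0.0099, -0.0249, 0.002, 0, 0, -9.2, -0.0115, -0.028, 0.002, 0, 0, -11.5, -0.0131, -0.0314, 0.002, 0, 0, -13.8]'

```text
clock: 11.55
eef_pos: [660.8, -165.6, 67.8]
eef_rot: [3.141, -0.0, 0.898]
wrist_force: [1.7, 0.3, -0.2]
finger_gap: 0.5
finger_force: 0.6
```

Call:
jog_arm --plan '[-0.0018, -0.0032, 0, 0, 0, -2.3, -0.0037, -0.0063, 0, 0, 0, -4.5, -0.0058, -0.0093, 0, 0, 0, -6.8, -0.008, -0.0123, 0, 0, 0, -9.1, -0.0103, -0.0151, 0, 0, 0, -11.4, -0.0126, -0.0179, 0, 0, 0, -13.7, -0.0126, -0.0179, 0, 0, 0, -13.7]'

```text
clock: 12.25
eef_pos: [648.5, -183.4, 68.1]
eef_rot: [3.141, -0.001, 0.66]
wrist_force: [5.2, 0.9, 1.1]
finger_gap: 0.9
finger_force: 2.2
```

Call:
jog_arm --plan '[-0.0025, -0.0027, 0, 0, 0, -2.3, -0.0051, -0.0053, 0, 0, 0, -4.6, -0.0078, -0.0078, 0, 0, 0, -6.9, -0.0107, -0.0101, 0, 0, 0, -9.2, -0.0107, -0.0101, 0, 0, 0, -9.2]'

```text
clock: 12.75
eef_pos: [638.1, -193.5, 68.2]
eef_rot: [3.14, -0.002, 0.5]
wrist_force: [6.4, 0.8, -1.2]
finger_gap: 0.3
finger_force: 3.1
```

Call:
jog_arm --plan '[-0.0029, -0.0022, 0, 0, 0, -2.3, -0.0058, -0.0043, 0, 0, 0, -4.6, -0.0089, -0.0063, 0, 0, 0, -6.9, -0.012, -0.0082, 0, 0, 0, -9.1, -0.0152, -0.0099, 0, 0, 0, -11.4, -0.0185, -0.0115, 0, 0, 0, -13.7, -0.0185, -0.0115, 0, 0, 0, -13.7]'

```text
clock: 13.45
eef_pos: [619.9, -205.3, 68.6]
eef_rot: [3.14, -0.003, 0.261]
wrist_force: [7.6, -1.2, 1.7]
finger_gap: 0.4
finger_force: 3.8
```

Call:
jog_arm --plan '[-0.0034, -0.0015, 0, 0, 0, -2.3, -0.0068, -0.0029, 0, 0, 0, -4.6, -0.0102, -0.0041, 0, 0, 0, -6.9, -0.0137, -0.0051, 0, 0, 0, -9.2, -0.0137, -0.0051, 0, 0, 0, -9.2]'

```text
clock: 13.95
eef_pos: [606.3, -210.7, 68.8]
eef_rot: [3.14, -0.004, 0.1]
wrist_force: [7.7, -3.0, 1.6]
finger_gap: 0.6
finger_force: 4.0
```

Call:
jog_arm --plan '[-0.0035, -0.0009, 0, 0, 0, -2.3, -0.0071, -0.0017, 0, 0, 0, -4.6, -0.0107, -0.0023, 0, 0, 0, -6.9, -0.0144, -0.0029, 0, 0, 0, -9.2, -0.0144, -0.0029, 0, 0, 0, -9.2]'

```text
clock: 14.45
eef_pos: [591.9, -213.8, 68.8]
eef_rot: [3.14, -0.004, -0.061]
wrist_force: [6.7, -4.2, 2.4]
finger_gap: 0.7
finger_force: 3.8
```

Call:
jog_arm --plan '[-0.0036, -0.0003, 0, 0, 0, -2.3, -0.0072, -0.0005, 0, 0, 0, -4.5, -0.0109, -0.0005, 0, 0, 0, -6.8, -0.0109, -0.0005, 0, 0, 0, -6.8]'

```text
clock: 14.85
eef_pos: [580.8, -214.6, 68.9]
eef_rot: [3.14, -0.004, -0.179]
wrist_force: [5.9, -6.5, 2.8]
finger_gap: 0.3
finger_force: 3.4
```

Call:
jog_arm --plan '[-0.0018, -0.0012, 0, 0, 0, -1.2, -0.0037, -0.0015, 0, 0, 0, -2.3, -0.0055, -0.0014, 0, 0, 0, -3.5, -0.0073, -0.0012, 0, 0, 0, -4.6, -0.0073, -0.0012, 0, 0, 0, -4.6]'

```text
clock: 15.35
eef_pos: [573.4, -214.8, 68.5]
eef_rot: [3.141, -0.003, -0.259]
wrist_force: [4.6, 1.1, 2.1]
finger_gap: 0.2
finger_force: 2.3
```

Call:
jog_arm --plan '[-0.0018, 0.0001, 0, 0, 0, -1.2, -0.0036, 0.0003, 0, 0, 0, -2.3, -0.0055, 0.0006, 0, 0, 0, -3.5, -0.0055, 0.0006, 0, 0, 0, -3.5]'

```text
clock: 15.75
eef_pos: [567.7, -214.2, 68.4]
eef_rot: [3.141, -0.002, -0.32]
wrist_force: [3.8, -0.7, 2.5]
finger_gap: 0.4
finger_force: 2.2
```

Call:
jog_arm --plan '[-0.0018, 0.0003, 0, 0, 0, -1.2, -0.0037, 0.0006, 0, 0, 0, -2.3, -0.0055, 0.001, 0, 0, 0, -3.5, -0.0055, 0.001, 0, 0, 0, -3.5]'

```text
clock: 16.15
eef_pos: [561.3, -212.9, 67.6]
eef_rot: [3.141, 0.0, -0.382]
wrist_force: [2.1, -2.6, 3.5]
finger_gap: 0.7
finger_force: 1.6
```

Call:
jog_arm --plan '[-0.0018, 0.0003, 0, 0, 0, -1.2, -0.0035, 0.0006, 0, 0, 0, -2.3, -0.0053, 0.001, 0, 0, 0, -3.5, -0.0053, 0.001, 0, 0, 0, -3.5]'

```text
clock: 16.55
eef_pos: [555.9, -211.7, 67.4]
eef_rot: [-3.142, 0.001, -0.443]
wrist_force: [1.3, -0.6, 0.4]
finger_gap: 0.2
finger_force: 0.8
```

Call:
jog_arm --plan '[-0.0018, 0.0005, 0, 0, 0, -1.2, -0.0035, 0.001, 0, 0, 0, -2.3, -0.0035, 0.001, 0, 0, 0, -2.3]'

```text
clock: 16.85
eef_pos: [552.4, -210.7, 67.5]
eef_rot: [3.142, 0.001, -0.483]
wrist_force: [0.9, -0.0, 0.4]
finger_gap: 0.4
finger_force: 0.4
```

Call:
jog_arm --plan '[-0.0017, 0.0006, 0, 0, 0, -1.2, -0.0035, 0.0012, 0, 0, 0, -2.3, -0.0035, 0.0012, 0, 0, 0, -2.3, -0.0035, 0.0012, 0, 0, 0, -2.3]'

```text
clock: 17.25
eef_pos: [549.1, -209.6, 67.5]
eef_rot: [3.142, 0.001, -0.522]
wrist_force: [-0.7, 0.5, -0.2]
finger_gap: 0.4
finger_force: 0.0
```

The finger force has fallen to zero, so the lever has probably snapped over. I check before retreating.

```bash
python3 - <<'E'
from h import *
im,d,c=shot('scene','s5'); im2,d2,c2=shot('wrist','w5'); s=manip.read_state(); print(s['clock'],s['eef_pos'],s['wrist_force'],s['finger_force'])
a=cv2.resize(im[150:260,190:330],None,fx=3.4,fy=3.4,interpolation=cv2.INTER_CUBIC); b=cv2.resize(im2[60:420,130:430],None,fx=1,fy=1)
W=np.zeros((374,476+300,3),np.uint8); W[:,:476]=a[:374]; W[:360,476:]=b
cv2.imwrite('pics/m5.png',W[:,:,::-1])
V,U=np.mgrid[0:420,0:560]
for n,(im,d,c) in {'s':(im,d,c),'w':(im2,d2,c2)}.items():
    r=np.stack([(U-c['cx'])/c['fx'],(V-c['cy'])/c['fy'],np.ones(U.shape)],-1)@rot(c['attitude']).T
    P=np.array(c['origin'])+r*d[...,None]; q=P[...,:2]-[580.2,-122]; R_=np.hypot(q[...,0],q[...,1])
    k=(P[...,2]>52)&(P[...,2]<65)&(R_>38)&(R_<78)&(P[...,1]<-125)
    if k.sum(): print(n,k.sum(),np.percentile(np.arctan2(q[k][:,1],q[k][:,0]),[10,50,90]).round(2))
E
```

```text
17.35 [ 549.16917429 -209.58453013   67.51121554] [-0.37484765 -0.04734328 -0.69914977] 0.0
s 36 [-2.14 -2.08 -1.98]
w 1104 [-2.18 -2.08 -2.  ]
```

View pics/m5.png

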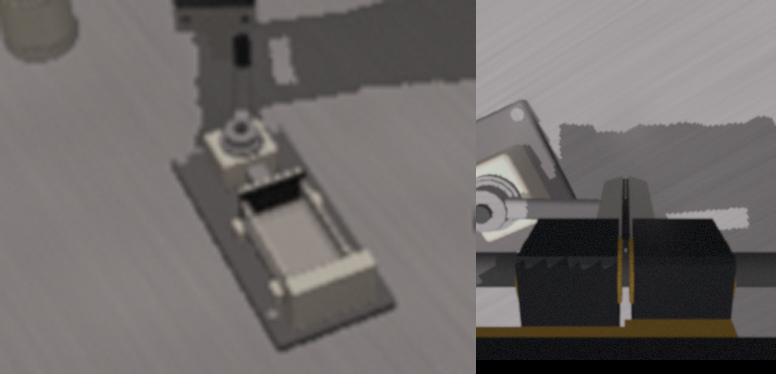

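The lever still stands at about -2.08 rad, level with the finger. It is sitting at dead centre and has not snapped, so I push on gently.

Call:
jog_arm --plan '[-0.0017, 0.0007, 0, 0, 0, -1.2, -0.0034, 0.0014, 0, 0, 0, -2.3, -0.0034, 0.0014, 0, 0, 0, -2.3]'

```text
clock: 17.65
eef_pos: [545.7, -208.1, 67.6]
eef_rot: [3.142, 0.0, -0.564]
wrist_force: [-0.4, 1.0, 0.7]
finger_gap: 0.6
finger_force: 0.0
```

```bash
cat > ang.py <<'E'
from h import *
V,U=np.mgrid[0:420,0:560]
def ang(n):
    d=camera(n)[1]; c=get_calibration(n)
    r=np.stack([(U-c['cx'])/c['fx'],(V-c['cy'])/c['fy'],np.ones(U.shape)],-1)@rot(c['attitude']).T
    P=np.array(c['origin'])+r*d[...,None]; q=P[...,:2]-[580.2,-122]; R_=np.hypot(q[...,0],q[...,1])
    k=(P[...,2]>52)&(P[...,2]<65)&(R_>38)&(R_<78)&(P[...,1]<-125)
    return k.sum(),np.percentile(np.arctan2(q[k][:,1],q[k][:,0]),[10,50,90]).round(3)
for n in('wrist',): print(n,*ang(n))
s=manip.read_state(); print(s['clock'],s['wrist_force'].round(1),s['eef_rot'][2]-np.pi/2)
E
python3 ang.py
```

```text
wrist 1105 [-2.22  -2.117 -2.039]
17.7 [0.7 0.4 0.6] -2.1337785712312813
```

Call:
jog_arm --plan '[-0.0016, 0.0008, 0, 0, 0, -1.2, -0.0033, 0.0017, 0, 0, 0, -2.3, -0.0033, 0.0017, 0, 0, 0, -2.3, -0.0033, 0.0017, 0, 0, 0, -2.3]'

```text
clock: 18.1
eef_pos: [542.6, -206.5, 67.7]
eef_rot: [-3.142, -0.0, -0.603]
wrist_force: [-0.8, 0.1, -0.9]
finger_gap: 0.4
finger_force: 0.0
```

```bash
python3 ang.py
```

```text
wrist 108 [-2.324 -2.306 -2.286]
18.15 [0.3 0.2 0.6] -2.173491263656769
```

The lever now stands at about -2.31, ahead of the finger at -2.17, so it has snapped over. I back off and lift, then verify.

Call:
jog_arm --plan '[0.004, -0.0028, 0, 0, 0, 0, 0.008, -0.0056, 0, 0, 0, 0, 0.0124, -0.0085, 0, 0, 0, 0, 0.0124, -0.0085, 0.03, 0, 0, 0, 0.0124, -0.0085, 0.07, 0, 0, 0, 0.0124, -0.0085, 0.12, 0, 0, 0, 0.0124, -0.05, 0.16, 0, 0, 0, 0.0124, -0.07, 0.18, 0, 0, 0, 0.0124, -0.07, 0.18, 0, 0, 0, 0.0124, -0.07, 0.18, 0, 0, 0, 0.0124, -0.07, 0.18, 0, 0, 0]'

```text
clock: 19.25
eef_pos: [554.9, -275.7, 246.1]
eef_rot: [3.142, 0.002, -0.602]
wrist_force: [-0.5, -0.2, 0.1]
finger_gap: 0.1
finger_force: 0.0
```

```bash
python3 - <<'E'
from ang import *
print(ang('scene'))
im,d,c=shot('wrist','w6'); im2,_,_=shot('scene','s6')
r=np.stack([(U-c['cx'])/c['fx'],(V-c['cy'])/c['fy'],np.ones(U.shape)],-1)@rot(c['attitude']).T
P=np.array(c['origin'])+r*d[...,None]; z=P[...,2]
a=-0.104; ex=np.array([np.cos(a),np.sin(a)]); ey=np.array([-np.sin(a),np.cos(a)]); C=np.array([591.6,-7.8])
X,Y=(P[...,:2]-C)@ex,(P[...,:2]-C)@ey
for s in(-1,1):
    m=(z>40)&(z<54)&(abs(X*s-29)<6)&(abs(Y)<56)
    if m.any(): print('wall',s,m.sum(),'z',np.median(z[m]).round(1),'x',np.percentile(X[m],[1,50,99]).round(1),'y',np.percentile(Y[m],[1,99]).round(1))
A=cv2.resize(im2[150:260,190:330],None,fx=3,fy=3); B=cv2.resize(im,None,fx=.65,fy=.65)
W=np.zeros((330,784,3),np.uint8); W[:330,:420]=A; W[:273,420:]=B[:273,:364]; cv2.imwrite('pics/m6.png',W[:,:,::-1])
E
```

```text
wrist 369 [-2.533 -2.425 -2.337]
19.3 [ 0.6  0.4 -0.4] -2.1728583929848932
(np.int64(41), array([-2.509, -2.415, -2.322]))
wall -1 294 z 47.3 x [-29.9 -26.9 -23.1] y [-55.9  52.9]
wall 1 343 z 47.5 x [23.2 28.4 34.3] y [-55.8  55.3]
```

View pics/m6.png

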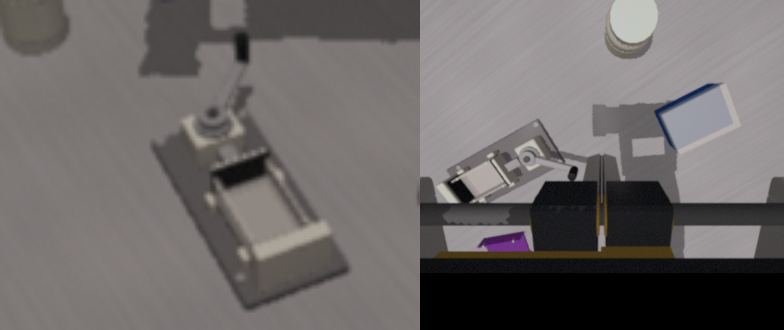

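The lever rests by itself at about -2.42 rad on its stop, the fingers are clear of it, and the tray lies flat against the end wall with the pad on it. I hand the job in.

```bash
python3 -c "
from cell import manip
print(manip.sign_off())"
```

```text
the job is handed in; nothing more can be done
None
```

I set the tray flat in the stand and let go of it with the lever open. I then pushed the lever past dead centre until it snapped over and stayed by itself, and handed the job in at about 19 s; the sign-off gave no verdict, and the clamp force could not be measured.

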